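# Load a slide carrier under the microscope objective

### The arm

A 6-joint arm with a two-finger parallel gripper is mounted at the origin on the work surface. World frame = base frame: x ahead of the robot, y to its left, z up, the work surface at z = 0. Lengths are in mm, angles in rad, forces in N, time in s.
With the tool pointing down it reaches from about 325 to 875 mm from the base axis. Payload 4.4 kg.
Tool frame: the origin (TCP) lies on the centre line of the jaws, within the pads' length; the fingertips stand ahead of it and the grasp point (between the pads) lies 6 mm ahead of it (ctrl.tcp_to_tips is the z of the fingertips in the tool frame, in mm); z points along the fingers, y is the direction in which the jaws open and shut (so a half turn about z gives the same grasp; the last joint's range is limited). The gripper opens to 85 mm and grips with 20 to 120 N. Pads are 22 mm wide; open, the fingers measure 114 mm over their backs; the gripper's body (76 mm by 85 mm) begins 54 mm behind the grasp point. The pads swing forward as they close: fully open they stand 13 mm farther back than shut.
Start: joints at [1.173, 0.207, 1.542, -0, 1.393, -0.15], TCP at [141.041, 557.436, 223.282] pointing down, gripper open.
Joint ranges: [-2.73, 2.73], [-0.86, 2.22], [0.23, 2.46], [-1.11, 4.25], [0.08, 2.63], [-2.82, 2.82]. Speed limits (rad/s): [2.79, 2.79, 3.14, 3.14, 3.14, 3.14].

### API

Orientations are given as a 3x3 rotation matrix whose columns are the frame's x, y, z axes.
In Python, from plant import ctrl, sensors, optics gives the robot as it stands. Calls block until the motion is done:
- ctrl.move_ptp(position, orientation): joint-space move of the TCP to a pose.
- ctrl.move_l(position, rot=None, vel=150, threshold=None): straight line of the TCP; rot=None keeps the orientation; vel is the mean speed in mm/s. With threshold (N) it stops when the force on the tool has changed by that much, and returns True; else False.
- ctrl.set_joints(angles): joint-space move.
- ctrl.gripper_to(opening, force=None): finger opening in mm; force is the grip in N (None keeps the last); returns when the fingers have stopped.
- ctrl.hold(seconds).
- ctrl.solve_ik(position, orientation): joint angles nearest the present ones, or None.
- sensors.read_state(): the state.
- optics.grab_frame(name): name is "scene" or "side" or "wrist"; returns (picture, depth): 480x640x3 uint8, red, green, blue; 480x640 float32, mm along the optical axis (not along the pixel's ray), 0 where there is no reading.
- optics.camera_params(name): a dict with "mtx" (3x3 intrinsics, pixels), "R" (3x3) and "t" (3): a world point X has camera coordinates R X + t; the wrist camera has in their place "T_tool_cam" (4x4, takes a point from camera to tool coordinates, whose origin is the TCP and whose axes are the flange's). Camera axes: x right, y down, z forward; pixel columns grow to the right and rows downward; lengths in mm; the calibration is good to about 2 mm. A picture is of the moment at which its call begins: read the wrist's pose just before it. camera_params takes no time and is no camera call.
A pose or a line that the arm cannot do raises ctrl.MotionError and nothing moves.
- ctrl.finish_job(): hands the job in, once; it reports no verdict.
The state is a dict: "t": time; "q": joint angles; "qvel": joint speeds; "tau": joint torques, N m; "eef_pos": TCP position; "eef_rot": TCP orientation; "force": force on the tool from outside, world axes, zero at the start; "wrist_torque": the same for the moment, N m; "grip_width": finger opening in mm.
Only numpy, scipy, OpenCV 4.12 (cv2) and the standard library are available. Lean on these libraries where they do the work, as an engineer would, in place of code of your own. Each camera call takes 0.05 s, during which the arm holds its last target.

### The job

Load the microscope: pick up the slide carrier with the blue grip (it holds the stained slide), feed its nose flat along the stage into the guide and push it through under the objective, past the sprung side finger, until you feel it bear on the brass end stop, and press it there firmly but lightly for a moment; then let go and leave it fully home. Work gently - set it down and press no harder than a careful hand would - and do not touch the objective with anything. Leave the empty grey-grip carrier and the other things on the bench where they are.

Things in the scene. Friction and masses are not known exactly. Their poses are not given: they have to be found in the camera images.
- carrier: Carrier to load: flat aluminium plate 160 x 40 x 6 mm, about 0.11 kg, purple-stained glass slide flush in its front half, upright BLUE grip at its tail. Origin: centre of the underside; +x to the nose (corners rounded 6 mm), z up. Grip: block 28 (x) x 12 (y) mm centred at x = -64, from 6 to 37 mm above the underside; pinch it across y, fingertips kept above the plate (6 mm).
- carrier_nose (a point): Middle of the lower edge of the blue-grip carrier's nose: 80 mm ahead of carrier's origin, at underside height; axes as the carrier's.
- carrier_grip (a point): Centre of the top face of the blue grip: 64 mm behind carrier's origin, 37 mm above the underside; axes as the carrier's.
- spare_carrier: The same carrier but empty and with a GREY grip: a bystander, to be left alone. Origin and axes as carrier.
- microscope: Upright microscope, ivory with black stage, fixed, 390 mm tall. Origin on the bench on the optical axis; +x is the loading direction, -y the eyepiece side, +y the arm. Stage 190 (x) x 150 (y) mm centred on the axis, top 140 mm above the bench. Nosepiece, arm and head overhang it up to 50 mm each way in x, from 170 mm up. The carrier must never bear on it with over 25 N, all contacts added up.
- guide (a point): On the stage top under the objective, mid guide; axes as the microscope's. The guide is an aluminium channel along x from x = -46 to +50 mm: rails with inner faces at y = +-21.5 mm (1.5 mm play each side of the plate), lips reaching 4.5 mm inwards with their underside 8 mm above the stage (2 mm headroom). With the carrier home, its grip is centred at x = -102 mm here, clear of all overhead parts.
- guide_mouth (a point): On the stage top, middle of the channel's mouth, 46 mm before guide (mouth faces -x); axes as the microscope's. Before it (to -x) side flares widen from +-21.5 to about +-30 mm over 20 mm, and the lips turn up by 5 mm over 13 mm. Then bare stage out to its edge, 49 mm before this point.
- finger_tip (a point): Rubbing point of a sprung steel finger in the +y rail, 14 mm beyond guide, 4 mm above the stage. It slopes 5 mm into the channel; the pushed nose cams it aside and it then holds the plate against the -y rail. Side force about 3 N, so the push meets up to about 5 N of resistance there (8 N if the tail is leaned on) and 2 to 4 N of drag after it.
- guide_stop (a point): Middle of the lower edge of the end stop's face that meets the nose: 42 mm beyond guide along x, on the stage top; axes as the microscope's. Carrier home = carrier_nose here (up to 2 mm to -y, where the finger holds it).
- end_stop: Rigid brass cross bar 8 (x) x 43 (y) x 8 (z) mm between the rails; origin at guide_stop, axes as the microscope's. Meeting it is felt as a steep rise of the push, above the finger's resistance: push on slowly to 6 to 8 N and hold for a moment to seat it. It must never be pressed with more than 12 N.
- objective: Objective in use: steel barrel, 12 mm radius, on the optical axis; origin at the centre of its front face, 9.5 mm above the stage, so 3.5 mm above a plate lying flat. Delicate: nothing may touch it.
- oil_bottle: Amber dropper bottle, 32 mm across, 62 tall; bystander. Origin under its centre.
- petri_dish: Round open dish, 60 mm across, 13 tall; bystander. Origin under its centre.
- beaker: Glass beaker, 66 mm across, 85 tall; bystander. Origin under its centre.
- slide_box: Orange slide box 102 x 87 x 35 mm; bystander. Origin under its centre.
- wash_bottle: White wash bottle with red cap, 60 mm across, about 180 tall; bystander. Origin under its centre.
- tissue_pack: Cardboard pack of lens tissue 110 x 75 x 28 mm; bystander. Origin under its centre.
Not all that is in view belongs to the job. Leave any green or orange look-alike of the carrier alone.

How it is judged:
By the outcome, as a careful person would: the job done as asked, in the order asked, and still so for the second after the job is handed in, with the robot touching nothing.
It also fails if it takes over 72 s, if anything falls off the work surface, if the arm or the gripper's body presses on something with over 40 N, if the wrist force passes 120 N, or if a joint passes its speed limit or range.

## Working session

There is one attempt and no reset: what is moved stays moved. The work goes in short steps, each a Python script; the robot and the scene stay as the last script left them, time stands still between calls to the robot, and variables do not carry over. Pictures are saved under pics/ and viewed, and the job is handed in when it is done.

```bash
ls; mkdir -p pics
python3 - <<'E'
from plant import ctrl,sensors,optics
import cv2,numpy as np
s=sensors.read_state();print(s['t'],s['eef_pos'],s['eef_rot'],s['grip_width'],ctrl.tcp_to_tips)
for n in ("scene","side","wrist"):
    p,d=optics.grab_frame(n);cv2.imwrite(f"pics/{n}0.png",p[:,:,::-1]);np.savez(f"{n}0.npz",p=p,d=d)
    print(n,optics.camera_params(n))
E
```

```text
pics
0.0 [140.75494214 556.67405165 222.08459563] [[-9.69446614e-01  2.45300691e-01 -9.12843528e-04]
 [ 2.45302140e-01  9.69444224e-01 -2.18082120e-03]
 [ 3.49993939e-04 -2.33811220e-03 -9.99997205e-01]] 85.05923950949334 25.0
scene {'mtx': array([[539.17819515,   0.        , 316.63707839],
       [  0.        , 539.17819515, 235.60252119],
       [  0.        ,   0.        ,   1.        ]]), 'R': array([[ 0.61592375,  0.78754776, -0.02016089],
       [ 0.54265946, -0.44267584, -0.71383388],
       [-0.57110301,  0.42872674, -0.7000248 ]]), 't': array([-355.25285332, -194.12419762, 1656.35562736])}
side {'mtx': array([[531.658014  ,   0.        , 323.4980605 ],
       [  0.        , 531.658014  , 237.32992187],
       [  0.        ,   0.        ,   1.        ]]), 'R': array([[-0.90869559,  0.41737319,  0.00848264],
       [ 0.32756356,  0.72546633, -0.60531043],
       [-0.25879422, -0.54726431, -0.7959443 ]]), 't': array([ 456.86205835, -113.04257587, 1475.80784943])}
wrist {'mtx': array([[404.44235535,   0.        , 312.22231365],
       [  0.        , 404.44235535, 238.45803027],
       [  0.        ,   0.        ,   1.        ]]), 'T_tool_cam': array([[ 5.22053369e-04, -9.49954185e-01, -3.12388820e-01,
         8.01608825e+01],
       [ 9.99998422e-01,  1.02640550e-03, -1.45006999e-03,
        -1.45875870e-01],
       [ 1.69813766e-03, -3.12387570e-01,  9.49953221e-01,
        -1.50785851e+02],
       [ 0.00000000e+00,  0.00000000e+00,  0.00000000e+00,
         1.00000000e+00]])}
```

View pics/scene0.png

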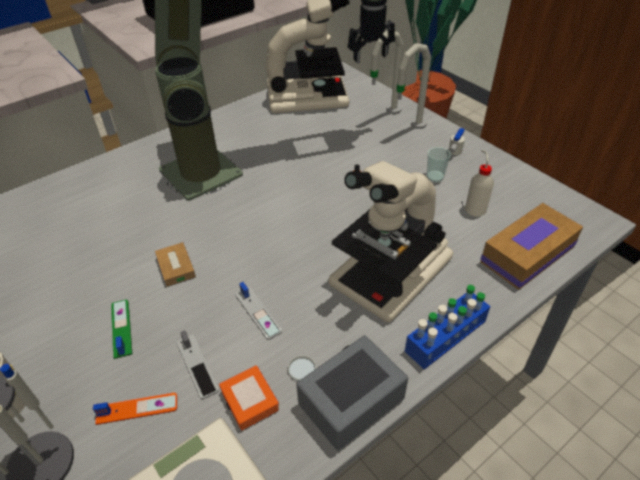

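View pics/side0.png

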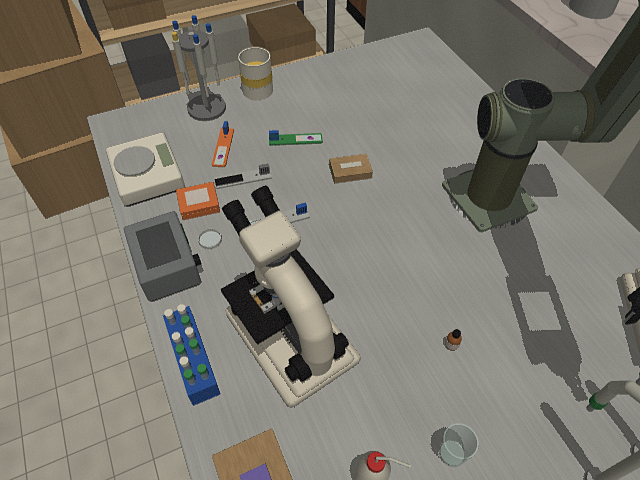

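View pics/wrist0.png

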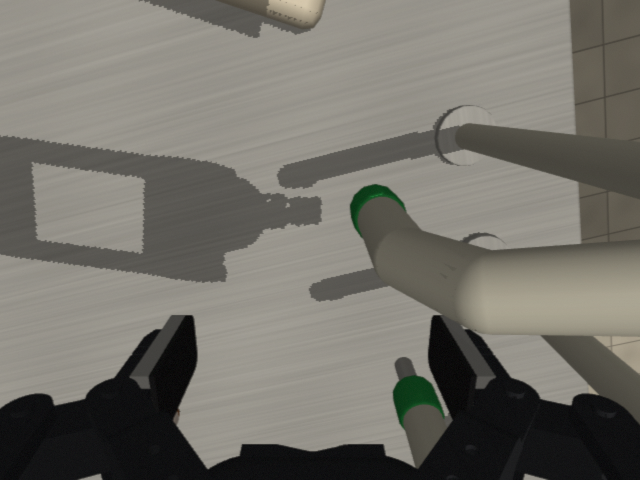

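Candidates for the carrier in the scene view:
- Blue grip on a bare plate with a purple slide, grip at (243,289), slide at (268,322).
- Grey grip, empty, at (195,365).
- Green look-alike at (121,327).
- Orange look-alike at (135,408).

By the description I choose the first. I'll check it in a crop and get rough positions.

```bash
cat > h.py <<'E'
import numpy as np,cv2
from plant import ctrl,sensors,optics
def camw(n,st=None):
    c=optics.camera_params(n);K=c['mtx']
    if n=='wrist':
        T=c['T_tool_cam'];R=st['eef_rot']@T[:3,:3];o=st['eef_rot']@T[:3,3]+st['eef_pos'];return K,R,o
    return K,c['R'].T,-c['R'].T@c['t']
def ray(cam,uv):
    K,R,o=cam;d=R@np.linalg.solve(K,[uv[0],uv[1],1.]);return o,d
def onz(cam,uv,z):
    o,d=ray(cam,uv);return o+d*(z-o[2])/d[2]
def tri(rs):
    A=np.zeros((3,3));b=np.zeros(3)
    for o,d in rs:
        d=d/np.linalg.norm(d);P=np.eye(3)-np.outer(d,d);A+=P;b+=P@o
    x=np.linalg.solve(A,b);res=[np.linalg.norm((np.eye(3)-np.outer(d,d)/(d@d))@(x-o)) for o,d in rs]
    return x,res
def dep(cam,uv,d):
    o,r=ray(cam,uv);return o+r*d[int(uv[1]),int(uv[0])]
def proj(cam,X):
    K,R,o=cam;c=R.T@(np.array(X)-o);p=K@c;return p[:2]/p[2]
E
python3 - <<'E'
from h import *
S=np.load('scene0.npz');p=S['p'];d=S['d'];c=camw('scene')
for uv in [(243,289),(258,310),(268,322),(278,333),(195,365),(345,235),(430,240),(385,305),(333,243),(386,284),(445,240),(332,280),(380,312),(450,245),(182,160)]:
    print(uv,dep(c,uv,d).round(0))
cv2.imwrite('pics/cs1.png',cv2.resize(p[260:410,80:300,::-1],None,fx=3.5,fy=3.5,interpolation=cv2.INTER_CUBIC))
cv2.imwrite('pics/cs2.png',cv2.resize(p[150:320,310:470,::-1],None,fx=3.5,fy=3.5,interpolation=cv2.INTER_CUBIC))
S=np.load('side0.npz');p=S['p'];d=S['d'];c=camw('side')
for uv in [(301,209),(225,292),(332,290),(264,342),(310,253),(240,275)]:print(uv,dep(c,uv,d).round(0))
cv2.imwrite('pics/cs3.png',cv2.resize(p[180:410,200:380,::-1],None,fx=2.6,fy=2.6,interpolation=cv2.INTER_CUBIC))
E
```

```text
(243, 289) [ 505. -163.   37.]
(258, 310) [ 558. -160.    7.]
(268, 322) [ 603. -162.   10.]
(278, 333) [ 642. -161.    9.]
(195, 365) [ 597. -348.    7.]
(345, 235) [596.  72. 139.]
(430, 240) [731. 212. 139.]
(385, 305) [747.  66.  32.]
(333, 243) [596.  36. 135.]
(386, 284) [707. 106.  40.]
(445, 240) [704. 309.  56.]
(332, 280) [613.  20.  32.]
(380, 312) [752.  46.  28.]
(450, 245) [692. 353.   1.]
(182, 160) [ 18. -57.  84.]
(301, 209) [ 499. -152.   25.]
(225, 292) [771.  85. 142.]
(332, 290) [525.  97.   2.]
(264, 342) [728. 183.  55.]
(310, 253) [528. -28.  -0.]
(240, 275) [712. -37.   1.]
```

View pics/cs1.png

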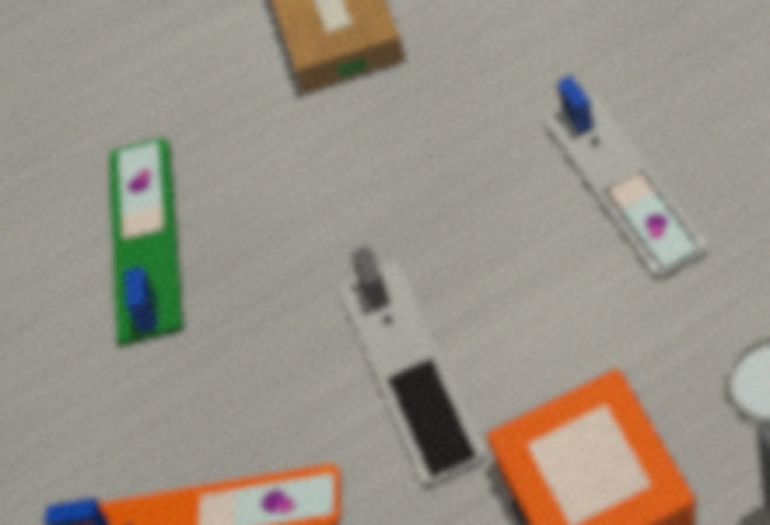

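View pics/cs2.png

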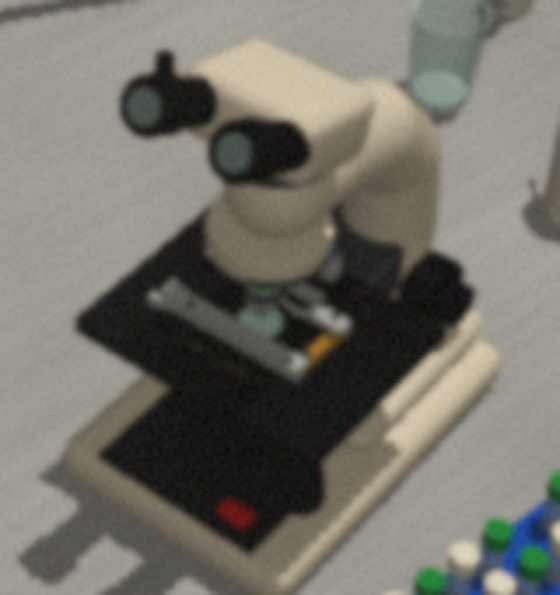

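View pics/cs3.png

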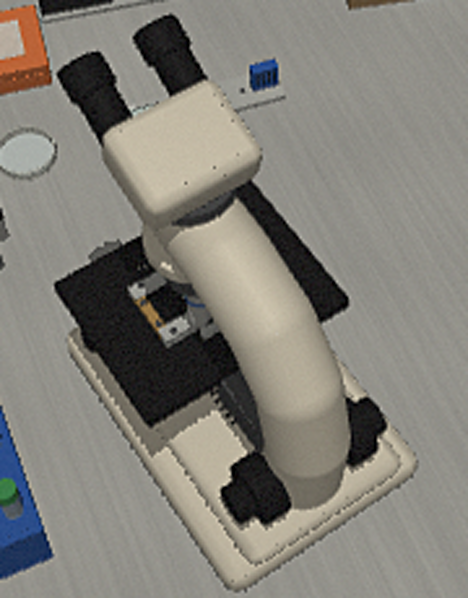

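Choice confirmed by the crop: bare aluminium plate, blue grip and purple slide, at about (500..645, -160). The guide's mouth faces the robot. Next are wrist views over the carrier from two places.

```bash
cat >> h.py <<'E'
R0=np.array([[-1.,0,0],[0,1,0],[0,0,-1]])
def Ry(a): # microscope-like yaw a about world z
    c,s=np.cos(a),np.sin(a);return np.array([[c,-s,0],[s,c,0],[0,0,1]])@R0
def snap(n,tag):
    st=sensors.read_state();p,d=optics.grab_frame(n);cv2.imwrite(f'pics/{tag}.png',p[:,:,::-1])
    np.savez(f'{tag}.npz',p=p,d=d,pos=st['eef_pos'],rot=st['eef_rot']);return st,p,d
def load(tag):
    S=np.load(f'{tag}.npz');st=dict(eef_pos=S['pos'],eef_rot=S['rot']);return camw('wrist',st),S['p'],S['d']
E
python3 - <<'E'
from h import *
print(ctrl.solve_ik([450,-20,300],R0))
ctrl.move_ptp([450,-20,300],R0)
print(sensors.read_state()['t'])
ctrl.move_ptp([490,-190,230],R0);ctrl.hold(.2);snap('wrist','w1')
ctrl.move_l([490,-120,230]);ctrl.hold(.2);snap('wrist','w2')
s=sensors.read_state();print(s['t'],s['q'],s['force'],s['eef_pos'])
E
```

```text
[-2.36969551e-01 -1.19222372e-01  1.72289290e+00 -4.44089210e-16
  1.53792213e+00 -1.80776588e+00]
2.5
4.3917 [-4.13220614e-01  5.06364657e-02  1.70253691e+00 -1.57891193e-04
  1.38836604e+00 -1.98280702e+00] [-0.48246185 -0.51469222  0.30512953] [ 490.03281361 -120.79542151  229.96611451]
```

View pics/w1.png

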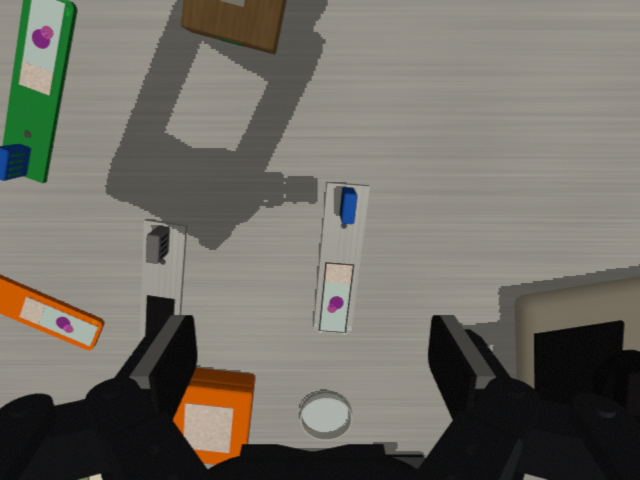

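View pics/w2.png

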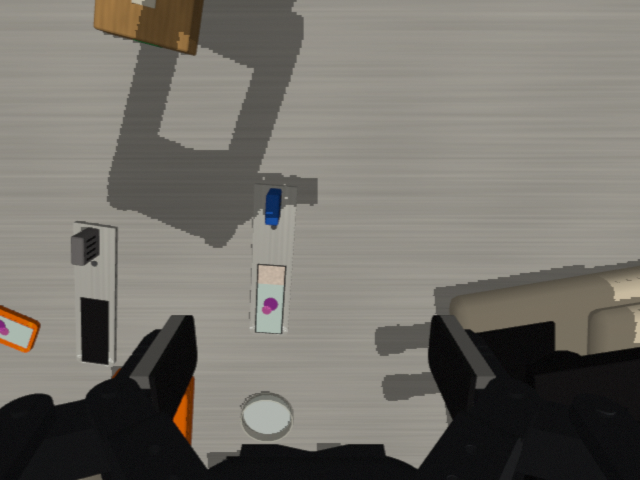

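Run:
```python
from h import *
a=load('w1')[1][170:345,295:390,::-1];b=load('w2')[1][170:345,230:325,::-1]
cv2.imwrite('pics/cw.png',cv2.resize(np.hstack([a,b]),None,fx=3.4,fy=3.4,interpolation=cv2.INTER_CUBIC))
```

```text
(no output)
```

View pics/cw.png

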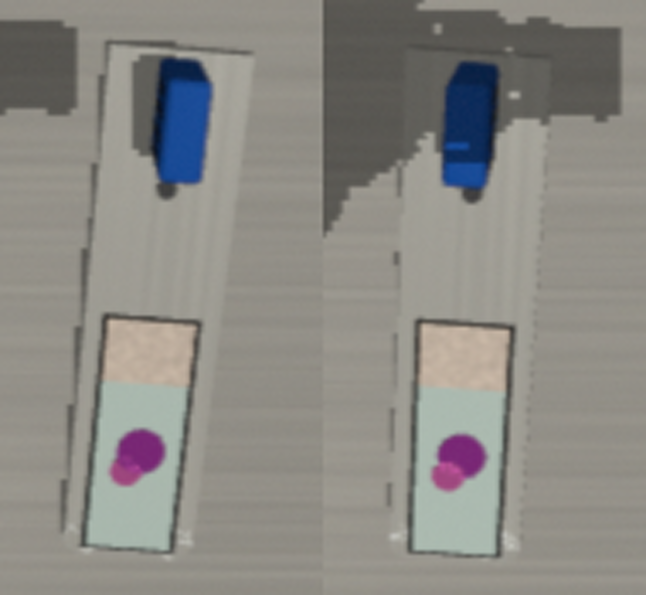

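Run:
```python
from h import *
c1=load('w1')[0];c2=load('w2')[0]
f1=lambda u:(np.array(u)+.5)/3.4-.5+[295,170]
f2=lambda u:(np.array(u)-[323,0]+.5)/3.4-.5+[230,170]
P={}
for n,a,b in [('TL',(105,318),(417,321)),('TR',(200,323),(513,326)),('BL',(84,545),(409,551)),('BR',(172,551),(499,556)),('hole',(167,189),(472,194)),('tailL',(108,44),(405,48)),('tailR',(252,54),(550,57))]:
    x,r=tri([ray(c1,f1(a)),ray(c2,f2(b))]);print(n,x.round(1),np.round(r,2), onz(c1,f1(a),6).round(1),onz(c2,f2(b),6).round(1));P[n]=(onz(c1,f1(a),6)+onz(c2,f2(b),6))/2
d=(P['BL']+P['BR']-P['TL']-P['TR'])/2;print('len',np.linalg.norm(d),'yaw',np.degrees(np.arctan2(d[1],d[0])))
print('slide c',(P['BL']+P['BR']+P['TL']+P['TR'])/4,'w',np.linalg.norm(P['TR']-P['TL']))
t=(P['tailL']+P['tailR'])/2;print('tail',t,'w',np.linalg.norm(P['tailL']-P['tailR']))
# blue masks -> top of grip
for tag,c in(('w1',c1),('w2',c2)):
    p=load(tag)[1].astype(int);m=((p[...,2]-p[...,0]>50)&(p[...,2]-p[...,1]>25)).astype(np.uint8);m[:,:200]=0
    n,l,s,ce=cv2.connectedComponentsWithStats(m);i=1+s[1:,4].argmax();print(s[i],ce[i],dep(c,ce[i],load(tag)[2]).round(1))
```

```text
TL [ 559.3 -176.2    7.7] [0.23 0.23] [ 560.3 -176.1    6. ] [ 559.8 -176.4    6. ]
TR [ 561.2 -148.2    6.9] [0.18 0.18] [ 561.7 -148.1    6. ] [ 561.4 -148.3    6. ]
BL [ 634.5 -181.7    9. ] [0.14 0.14] [ 636.2 -181.6    6. ] [ 636.5 -182.2    6. ]
BR [ 638.  -154.2    6.5] [0.03 0.03] [ 638.2 -154.2    6. ] [ 638.3 -154.3    6. ]
hole [ 520.6 -159.     6.8] [0.12 0.12] [ 520.7 -159.     6. ] [ 521.  -159.1    6. ]
tailL [ 479.3 -176.3    5.4] [0.02 0.02] [ 479.2 -176.3    6. ] [ 479.2 -176.2    6. ]
tailR [ 481.9 -136.5    5.1] [0.09 0.09] [ 481.9 -136.6    6. ] [ 481.7 -136.4    6. ]
len 76.74628562257212 yaw -4.365906660152112
slide c [ 599.05123251 -165.15811456    6.        ] w 28.070699984803156
tail [ 480.46777775 -156.39408732    6.        ] w 39.86604870310059
[341 188  16  36 465] [348.43225806 205.8344086 ] [ 493.6 -157.9   38.1]
[265 189  16  37 449] [272.18262806 207.00445434] [ 493.5 -156.4   38.5]
```

Run:
```python
from h import *
c=camw('scene')
for n,u in dict(left=(78,322),up=(207,212),mouthL=(155,297),stopR=(300,378),brass=(320,348)).items():
    uv=np.array(u)/3.5+[310,150];print(n,onz(c,uv,140 if n in('left','up') else 148).round(1))
c=camw('side')
for n,u in dict(right=(348,300),left=(55,290),bottom=(152,422)).items():
    uv=np.array(u)/2.6+[200,180];print(n,onz(c,uv,140).round(1))
```

```text
left [596.3  33.7 140. ]
up [569.5 170.8 140. ]
mouthL [616.4  82.4 148. ]
stopR [728.6 105.1 148. ]
brass [717.7 133.2 148. ]
right [565.3 185.4 140. ]
left [777.6  78.9 140. ]
bottom [747.  221.1 140. ]
```

Run:
```python
from h import *
a=np.radians(12);X=np.array([np.cos(a),np.sin(a),0]);Y=np.array([-X[1],X[0],0]);ax=np.array([675,126,0.])
R=Ry(a)
def P(s,l,z):return ax+X*s+Y*l+[0,0,z]
ctrl.move_l([450,-20,300]);
ctrl.move_ptp(P(-140,-30,300),R);ctrl.hold(.2);snap('wrist','m1')
ctrl.move_l(P(-140,30,300));ctrl.hold(.2);snap('wrist','m2')
s=sensors.read_state();print(s['t'],s['q'],s['force'],s['eef_pos'])
```

```text
7.025 [ 7.32792870e-02  9.64136369e-02  1.50954150e+00 -2.04478603e-04
  1.53561608e+00 -1.70570536e+00] [-0.18919015 -0.58415529  0.33129718] [532.03587389 125.42271638 299.9833298 ]
```

View pics/m1.png

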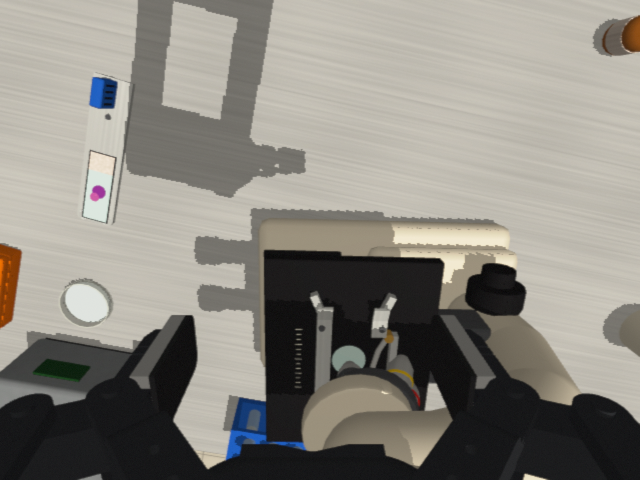

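View pics/m2.png

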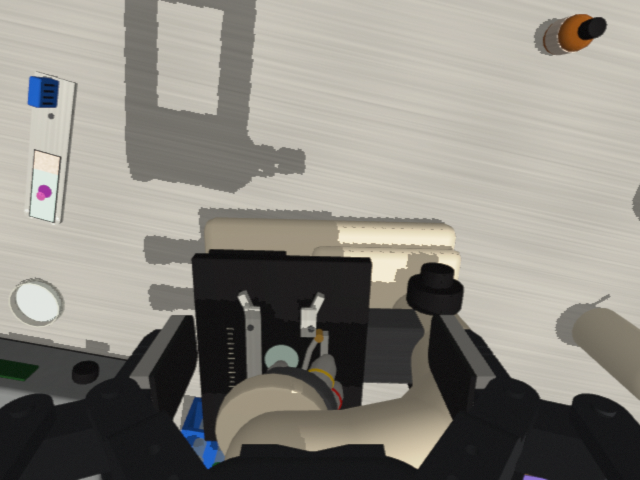

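Run:
```python
from h import *
g=lambda i:np.clip((i.astype(float)/255)**.55*255,0,255).astype(np.uint8)
a=load('m1')[1][240:380,255:455,::-1];b=load('m2')[1][240:380,183:383,::-1]
cv2.imwrite('pics/cm.png',cv2.resize(np.vstack([g(a),g(b)]),None,fx=4,fy=4,interpolation=cv2.INTER_CUBIC)[:, :800])
cv2.imwrite('pics/cm1.png',cv2.resize(g(a),None,fx=4,fy=4,interpolation=cv2.INTER_CUBIC))
cv2.imwrite('pics/cm2.png',cv2.resize(g(b),None,fx=4,fy=4,interpolation=cv2.INTER_CUBIC))
```

```text
(no output)
```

View pics/cm1.png

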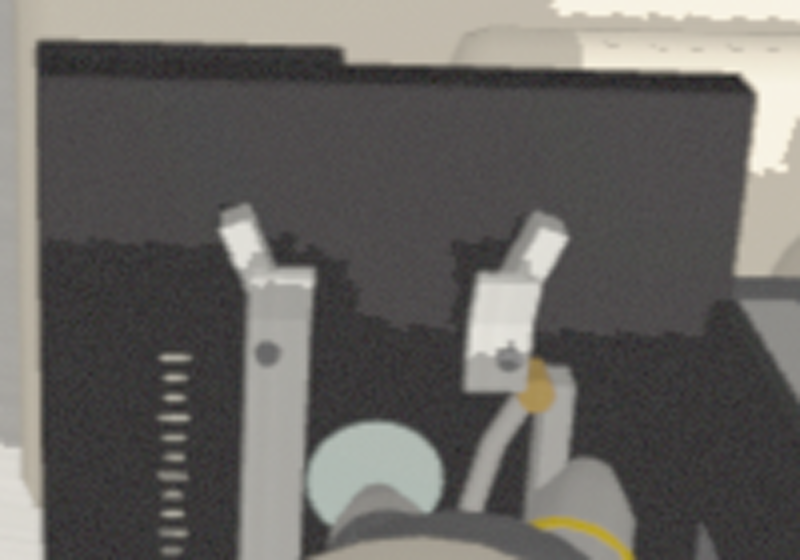

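View pics/cm2.png

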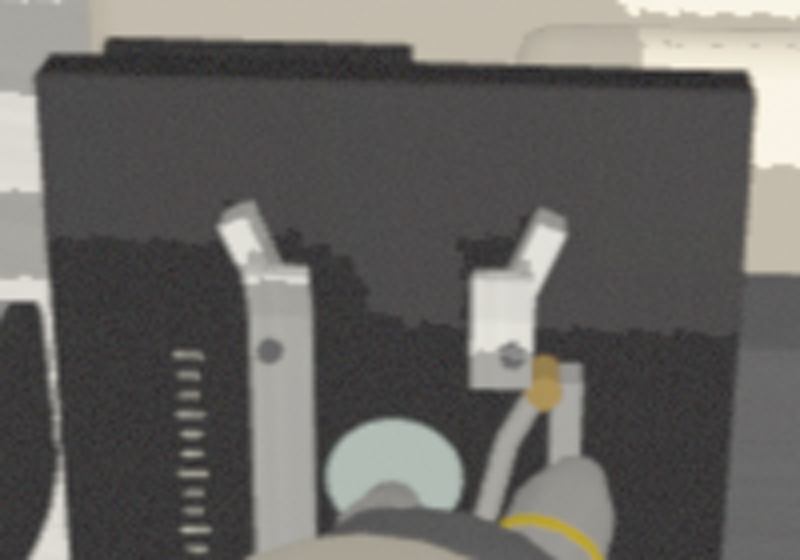

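Run:
```python
from h import *
c1=load('m1')[0];c2=load('m2')[0]
f1=lambda u:(np.array(u)+.5)/4-.5+[255,240]
f2=lambda u:(np.array(u)+.5)/4-.5+[183,240]
P={}
for n,a,b in [('SL',(40,75),(42,75)),('SR',(753,95),(752,92)),('scL',(267,354),(270,350)),('scR',(509,358),(513,354)),('lipL',(315,270),(308,268)),('lipR',(478,272),(472,271)),('flL',(220,213),(218,210)),('flR',(568,222),(567,220)),
 ('lipLout',(249,283),(247,283))]:
    x,r=tri([ray(c1,f1(a)),ray(c2,f2(b))]);P[n]=x;print(n,x.round(1),np.round(r,2), onz(c1,f1(a),140).round(1),onz(c2,f2(b),140).round(1))
for A,B in(('SL','SR'),('scL','scR'),('lipL','lipR'),('flL','flR')):
    d=P[B]-P[A];print(A,'len',np.linalg.norm(d[:2]).round(1),'yaw',np.degrees(np.arctan2(-d[0],d[1])).round(2),'mid',((P[A]+P[B])/2).round(1))
```

```text
SL [593.1  35.5 133.6] [0.33 0.33] [590.2  35.7 140. ] [590.6  37.  140. ]
SR [564.6 181.1 138.1] [0.02 0.02] [564.  180.3 140. ] [563.9 180.7 140. ]
scL [637.9  93.7 150.6] [0.1 0.1] [644.1  95.2 140. ] [644.2  93.1 140. ]
scR [628.7 144.  149.7] [0.12 0.12] [634.1 147.1 140. ] [634.2 145.1 140. ]
lipL [614.3  98.4 155.5] [0.11 0.11] [622.  100.9 140. ] [622.9  97.9 140. ]
lipR [608.4 131.2 154.7] [0.2 0.2] [615.2 135.2 140. ] [616.2 132.4 140. ]
flL [609.9  77.7 146.8] [0.01 0.01] [613.1  78.3 140. ] [613.3  77.  140. ]
flR [597.2 148.8 146.3] [0.09 0.09] [599.8 150.8 140. ] [600.3 149.7 140. ]
lipLout [622.4  86.5 151.3] [0.31 0.31] [628.   87.8 140. ] [629.1  85.7 140. ]
SL len 148.4 yaw 11.05 mid [578.8 108.3 135.9]
scL len 51.2 yaw 10.35 mid [633.3 118.9 150.1]
lipL len 33.3 yaw 10.26 mid [611.3 114.8 155.1]
flL len 72.3 yaw 10.09 mid [603.5 113.3 146.5]
```

Measured so far:
- **Carrier:** grip at (496.4, -157.6), yaw -4.25°, plate top about 6–7 mm up.
- **Guide mouth:** (624.5, 117.1), yaw 10.4°, stage z about 140. The stage edge, lips and flare tips agree on this to about 1 mm.

Next I go above the grip and take one check picture.

Run:
```python
from h import *
a=np.radians(-4.25)
ctrl.move_ptp([440,0,280],R0)
ctrl.move_ptp([496.4,-157.6,110],Ry(a));ctrl.gripper_to(45,40);ctrl.hold(.2)
snap('wrist','g1')
s=sensors.read_state();print(s['t'],s['force'],s['eef_pos'],s['grip_width'])
```

```text
9.3667 [-0.13379443  0.85446437  0.3401037 ] [ 496.34059836 -157.6186684   109.96447122] 44.89550631152358
```

View pics/g1.png

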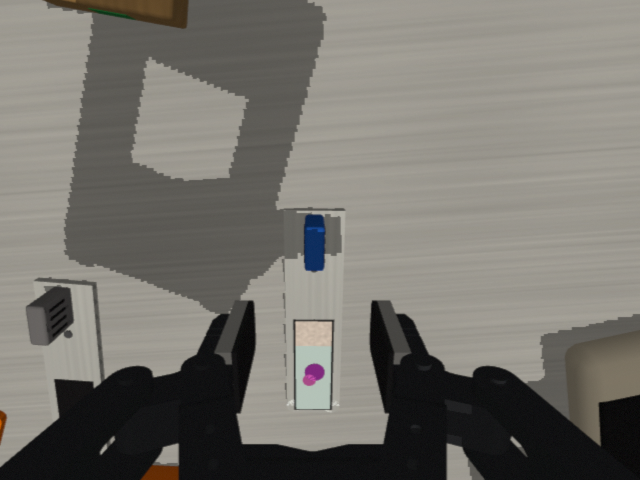

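Plate is parallel to the jaws and centred: plate edges at columns 284 and 345, jaws around 312. Now I check the grip top's predicted pixel, then grasp.

Run:
```python
from h import *
c,p,d=load('g1')
a=np.radians(-4.25);X=np.array([np.cos(a),np.sin(a),0]);Y=np.array([-X[1],X[0],0]);g=np.array([496.4,-157.6,37])
print([proj(c,g+X*i+Y*j).round(1) for i,j in((-14,-6),(-14,6),(14,6),(14,-6))])
cv2.imwrite('pics/cg.png',cv2.resize(p[200:290,270:360,::-1],None,fx=6,fy=6))
```

```text
[array([302.7, 226.4]), array([323.5, 226.4]), array([323.1, 271.3]), array([303. , 271.3])]
```

View pics/cg.png

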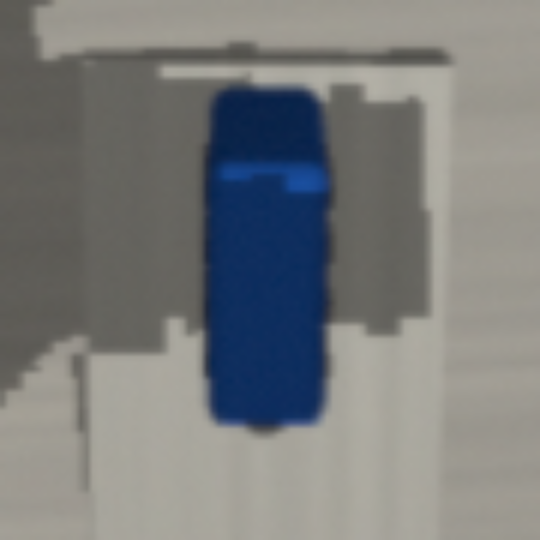

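Predicted and seen grip top agree to within 1 px along x and 1.2 px (0.7 mm) in y. Grasping now.

Run:
```python
from h import *
a=np.radians(-4.25)
print(ctrl.move_l([496.4,-156.9,70],vel=100))
print(ctrl.move_l([496.4,-156.9,36],vel=40,threshold=4))
ctrl.gripper_to(5,45);ctrl.hold(.2)
s=sensors.read_state();print(s['t'],s['force'],s['wrist_torque'],s['eef_pos'],s['grip_width'])
f0=s['force']
ctrl.move_l([496.4,-156.9,60],vel=30);ctrl.hold(.2)
s=sensors.read_state();print(s['t'],s['force']-f0,s['wrist_torque'],s['eef_pos'],s['grip_width'])
ctrl.move_l([496.4,-156.9,205],vel=150)
ctrl.hold(.2);snap('wrist','g2')
s=sensors.read_state();print(s['t'],s['force']-f0,s['eef_pos'],s['grip_width'])
```

```text
False
False
11.5833 [-0.44259899 -0.39882529 -0.36829422] [-0.03038625 -0.01051501  0.0224307 ] [ 496.37529178 -156.90204071   35.99752776] 5.126055359538619
12.7333 [-0.05694164  0.00810765  0.13203914] [-0.00500752  0.02659353  0.05544101] [ 496.18953249 -156.77632891   59.72416616] 5.033488662817951
14.1 [0.84303079 0.79316896 0.58426195] [ 495.9345055  -156.67182222  204.05691899] 4.93616549544774
```

View pics/g2.png

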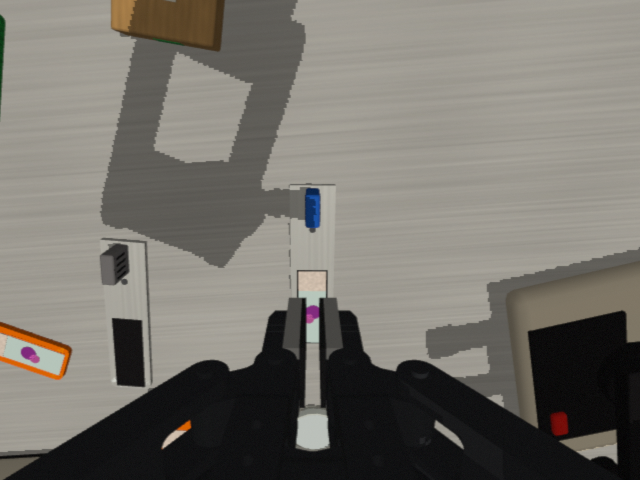

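The grasp missed: the fingers closed on nothing (5 mm), and the carrier seems undisturbed, with its grip at (313,208). Something about the tool offset is off, so I check with the depth at the fingertips and re-measure the carrier before moving.

```bash
python3 - <<'E'
from h import *
c,p,d=load('g2');T=optics.camera_params('wrist')['T_tool_cam'];K=c[0]
for uv in [(293,302),(332,302),(298,310),(293,330),(293,370),(330,400),(270,320),(345,320),(290,315),(265,345),(312,440)]:
    z=d[uv[1],uv[0]];pc=np.linalg.solve(K,[uv[0],uv[1],1])*z;print(uv,z,(T[:3,:3]@pc+T[:3,3]).round(1))
S=np.load('g2.npz');print(S['pos'],S['rot'].round(4))
for uv in [(313,194),(313,222),(300,280)]:print(uv,dep(c,uv,d).round(1))
cv2.imwrite('pics/cg2.png',cv2.resize(p[170:350,230:400,::-1],None,fx=3.3,fy=3.3))
s=sensors.read_state();print(s['q'])
snap('side','s1')
E
python3 -c "
import cv2
p=cv2.imread('pics/s1.png');cv2.imwrite('pics/cs4.png',cv2.resize(p[100:300,180:480],None,fx=2.6,fy=2.6))"
```

```text
(293, 302) 148.49733 [ 11.7  -7.4 -17. ]
(332, 302) 150.04124 [ 11.    7.  -15.6]
(298, 310) 144.23108 [ 10.9  -5.4 -21.7]
(293, 330) 131.33139 [ 11.   -6.5 -35.3]
(293, 370) 110.134415 [ 11.8  -5.5 -57.3]
(330, 400) 114.95791 [  0.7   4.8 -55.9]
(270, 320) 144.77426 [  7.3 -15.4 -22.4]
(345, 320) 146.20457 [  6.6  11.5 -21.1]
(290, 315) 141.26117 [ 10.7  -8.1 -24.9]
(265, 345) 129.51549 [  7.3 -15.4 -38.4]
(312, 440) 441.51898 [-266.6   -0.8  200. ]
[ 495.76420432 -156.59131066  203.82847296] [[-9.972e-01  7.420e-02 -2.000e-03]
 [ 7.420e-02  9.972e-01  1.000e-03]
 [ 2.100e-03  9.000e-04 -1.000e+00]]
(313, 194) [ 482.7 -155.5   35.2]
(313, 222) [ 505.4 -157.2   37.1]
(300, 280) [ 569.1 -174.     7. ]
[-4.72505972e-01  1.08223739e-01  1.69571908e+00  1.23315179e-05
  1.33946536e+00 -1.96907399e+00]
```

View pics/cg2.png

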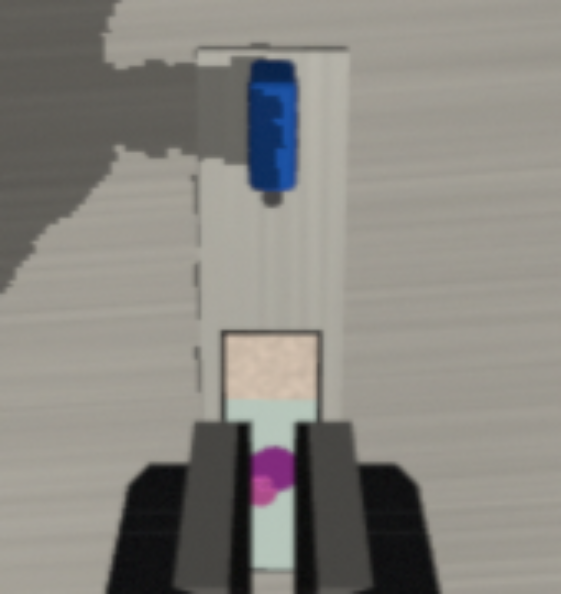

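View pics/cs4.png

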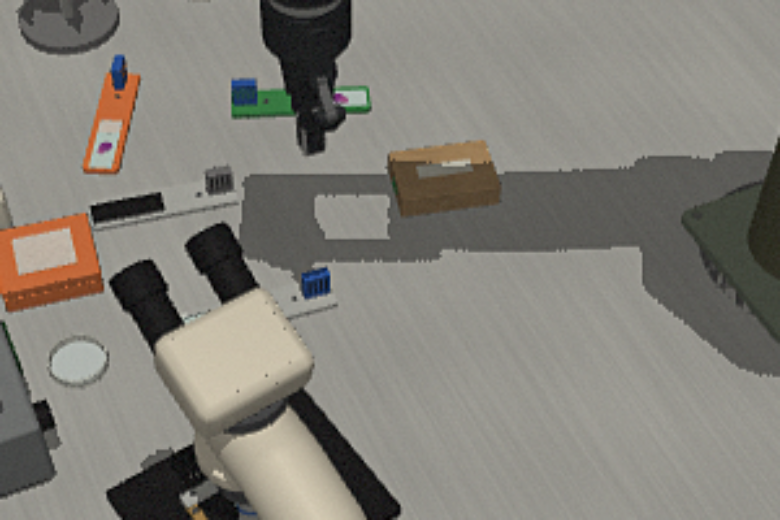

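Run:
```python
from h import *
S=np.load('s1.npz');c=camw('side');d=S['d'];e=np.array([495.8,-156.6,203.8])
for z in (25,-15,0):print(z,proj(c,e-[0,0,z]).round(1))
for uv in [(299,155),(301,157),(302,152),(297,148)]:print(uv,dep(c,uv,d).round(1))
snap('scene','sc1');S=np.load('sc1.npz');c=camw('scene')
for z in (25,-15,0):print(z,proj(c,e-[0,0,z]).round(1))
u=proj(c,e+[0,0,5]).astype(int);print(u)
cv2.imwrite('pics/cs5.png',cv2.resize(S['p'][u[1]-60:u[1]+60,u[0]-80:u[0]+80,::-1],None,fx=5,fy=5))
```

```text
25 [299.8 166.3]
-15 [299.4 154.3]
0 [299.5 158.9]
(299, 155) [ 501.8 -144.   229.9]
(301, 157) [ 497.6 -142.2  223.3]
(302, 152) [ 495.9 -139.1  241.4]
(297, 148) [ 511.  -131.2  266.5]
25 [235.9 243.2]
-15 [233.6 230. ]
0 [234.5 235. ]
[234 233]
```

View pics/cs5.png

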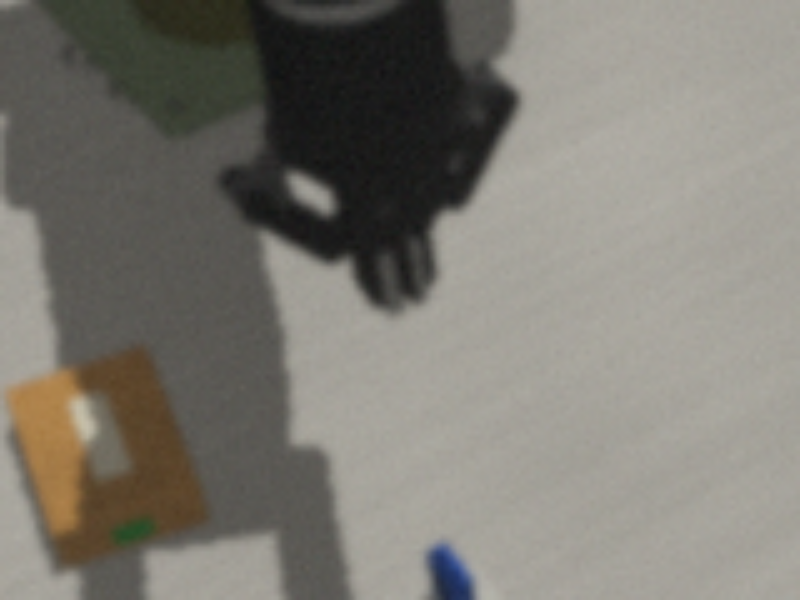

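Run:
```python
from h import *
cs=camw('side');cc=camw('scene')
x,r=tri([ray(cs,(300.4,158.5)),ray(cc,(233.5,234))]);print('tip',x.round(1),np.round(r,1))
# control: grip top of carrier and slide box etc: grip top in both
print([proj(cs,[496.4,-157,37]).round(1),proj(cc,[496.4,-157,37]).round(1)])
S=np.load('s1.npz')['p'];C=np.load('sc1.npz')['p']
a=cv2.resize(S[130:230,270:370,::-1],None,fx=4,fy=4,interpolation=cv2.INTER_CUBIC);b=cv2.resize(C[200:300,190:290,::-1],None,fx=4,fy=4,interpolation=cv2.INTER_CUBIC)
cv2.imwrite('pics/c6.png',np.clip(np.hstack([a,b]).astype(float)**.6*9.2,0,255).astype(np.uint8))
```

```text
tip [ 493.1 -156.8  204.4] [0.6 0.6]
[array([301. , 204.5]), array([243.4, 285.5])]
```

View pics/c6.png

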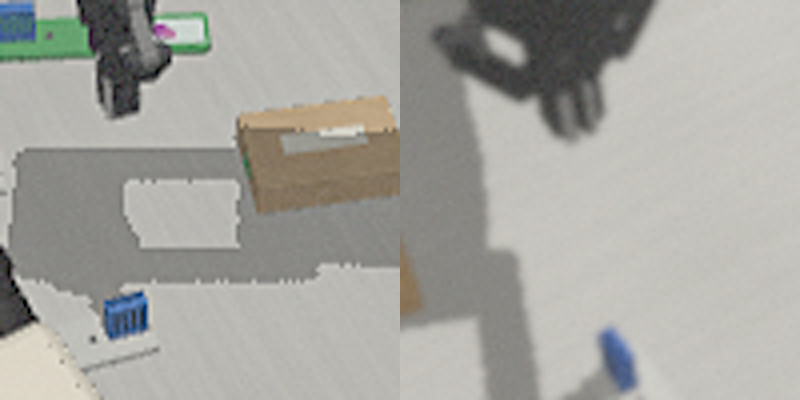

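Projected with the finger corners taken into account, the external views agree with the wrist depth: the closed fingertips sit about 15 mm behind the reported TCP, not 25 mm ahead. So the first close passed over the 37 mm grip. I'll measure this at the 45 mm opening too, then try again by measured tip height with a force guard.

Run:
```python
from h import *
T=optics.camera_params('wrist')['T_tool_cam']
for tag,uvs in(('g1',[(240,304),(248,304),(384,304),(376,304)]),('w2',[(185,319),(440,319)]),('m1',[(185,319),(440,319)])):
    c,p,d=load(tag)
    for uv in uvs:
        z=d[uv[1],uv[0]];print(tag,uv,z,(T[:3,:3]@(np.linalg.solve(c[0],[uv[0],uv[1],1])*z)+T[:3,3]).round(1))
cs=camw('side');cc=camw('scene')
a=np.radians(-4.25);X=np.array([np.cos(a),np.sin(a),0]);Y=np.array([-X[1],X[0],0]);e=np.array([495.8,-156.6,203.8])
for z in(25,0,-15):
    print(z,proj(cs,e+X*11+Y*8-[0,0,z]).round(1),'obs 299.5,158.7;',proj(cc,e+X*11-Y*8-[0,0,z]).round(1),'obs 233,234.5')
```

```text
g1 (240, 304) 147.89581 [ 11.2 -26.7 -17.8]
g1 (248, 304) 148.11559 [ 11.1 -23.9 -17.6]
g1 (384, 304) 148.31023 [ 11.1  26.  -17.3]
g1 (376, 304) 148.1143 [ 11.2  23.  -17.5]
w2 (185, 319) 138.68814 [ 10.6 -43.9 -27.7]
w2 (440, 319) 139.07906 [ 10.5  43.6 -27.2]
m1 (185, 319) 138.12195 [ 10.9 -43.8 -28.2]
m1 (440, 319) 138.0706 [ 11.   43.3 -28.1]
25 [296.6 169.6] obs 299.5,158.7; [235.  247.6] obs 233,234.5
0 [296.2 162.2] obs 299.5,158.7; [233.5 239.5] obs 233,234.5
-15 [296.  157.6] obs 299.5,158.7; [232.6 234.5] obs 233,234.5
```

Run:
```python
from h import *
a=np.radians(-4.25)
ctrl.gripper_to(45,45)
ctrl.move_l([496.4,-156.9,60],rot=Ry(a),vel=150)
ctrl.hold(.15);f0=sensors.read_state()['force']
hit=ctrl.move_l([496.4,-156.9,25],vel=60,threshold=3)
if not hit: hit=ctrl.move_l([496.4,-156.9,-3],vel=25,threshold=3)
s=sensors.read_state();print(hit,s['t'],s['force']-f0,s['eef_pos'])
if not hit:
    ctrl.gripper_to(5,45);ctrl.hold(.2)
    s=sensors.read_state();print(s['t'],s['force']-f0,s['eef_pos'],s['grip_width'])
```

```text
False 17.9333 [-1.10275565  0.51400189  0.58364104] [ 496.61927101 -156.99623875   -2.79637504]
18.525 [-0.22054943  1.10595256  6.82157515] [ 497.84975008 -157.37416654   -1.53996026] 11.21553092544839
```

Gripped at 11.2 mm. Lifting.

Run:
```python
from h import *
ctrl.move_l([496.4,-156.9,20],vel=30);ctrl.hold(.2)
s=sensors.read_state();print(s['t'],s['force'],s['wrist_torque'],s['eef_pos'],s['grip_width'])
ctrl.move_l([496.4,-156.9,160],vel=150)
a=np.radians(10.4)
ctrl.move_l([440,-70,168],rot=Ry(a),vel=150)
ctrl.hold(.2);snap('wrist','g3');snap('side','s3')
s=sensors.read_state();print(s['t'],s['force'],s['eef_pos'],s['grip_width'])
```

```text
19.6417 [-0.9463229  -0.09928136 -0.6766722 ] [0.02027132 0.02431338 0.01834648] [ 496.21625165 -156.78976751   19.75331887] 11.267564412660741
21.8667 [ 0.24255532 -0.73165511 -1.0288096 ] [440.23233117 -70.50512936 167.88432321] 11.456928850428515
```

View pics/g3.png

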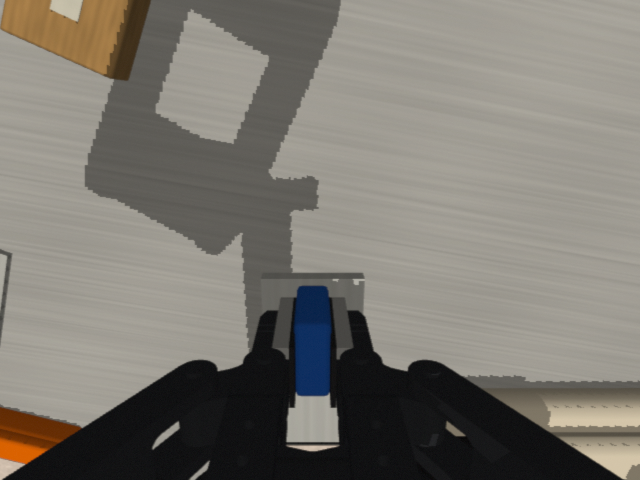

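View pics/s3.png

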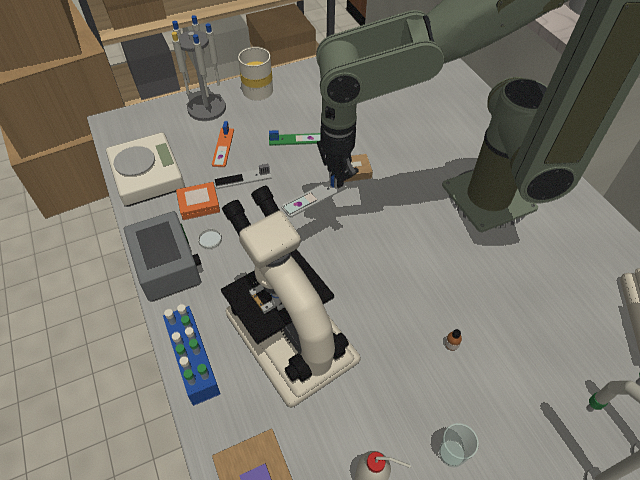

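Run:
```python
from h import *
c,p,d=load('g3');T=optics.camera_params('wrist')['T_tool_cam'];K=c[0]
def tool(uv):
    z=d[uv[1],uv[0]];return (T[:3,:3]@(np.linalg.solve(K,[uv[0],uv[1],1])*z)+T[:3,3]).round(1)
for uv in [(265,277),(275,279),(285,284),(355,292),(350,280),(360,277),(313,330),(305,360),(320,385),(300,345),(326,345),(300,425),(325,435)]:print(uv,tool(uv))
S=np.load('s3.npz');cs=camw('side')
for uv in [(287,208),(300,203),(312,200),(323,196)]:print('side',uv,dep(cs,uv,S['d']).round(1))
g=S['p'][160:230,260:360,::-1];cv2.imwrite('pics/cs6.png',cv2.resize(g,None,fx=6,fy=6,interpolation=cv2.INTER_CUBIC))
cv2.imwrite('pics/cg3.png',cv2.resize(p[262:410,245:385,::-1],None,fx=4,fy=4,interpolation=cv2.INTER_CUBIC))
```

```text
(265, 277) [ 17.5 -18.5  -7.3]
(275, 279) [ 16.8 -14.7  -7.5]
(285, 284) [ 14.8 -10.9  -7.7]
(355, 292) [11.5 16.3 -8. ]
(350, 280) [16.6 14.2 -7.9]
(360, 277) [ 8.020e+01 -1.000e-01 -1.508e+02]
(313, 330) [ 13.1  -0.  -38.7]
(305, 360) [  2.3  -2.6 -39.1]
(320, 385) [ -7.6   2.3 -38.7]
(300, 345) [  7.5  -4.2 -38.5]
(326, 345) [  8.1   4.1 -39.4]
(300, 425) [-53.3  -5.7  -7.3]
(325, 435) [-58.    5.4  -8. ]
side (287, 208) [573.9 -48.3 176.5]
side (300, 203) [541.  -49.8 176.7]
side (312, 200) [511.9 -47.3 176.1]
side (323, 196) [483.8 -47.6 176.8]
```

View pics/cs6.png

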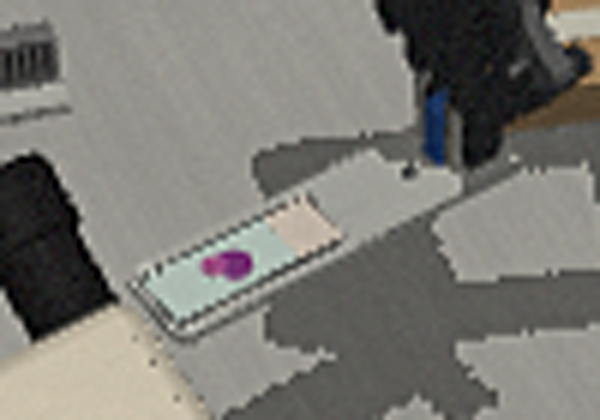

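View pics/cg3.png

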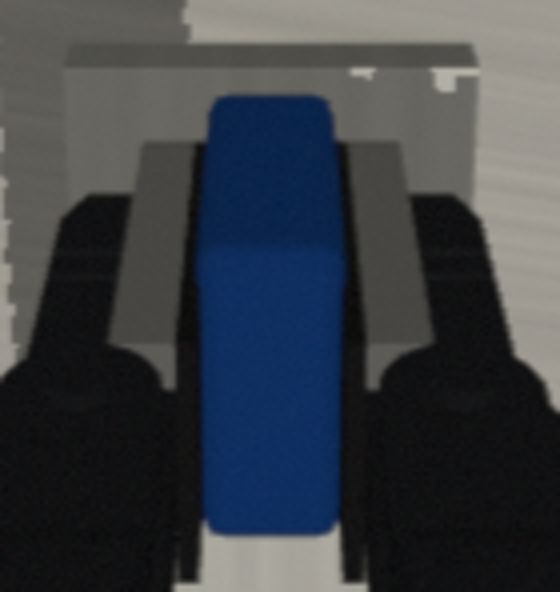

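Held level: the plate top is at tool z = -7.6 at both tail and front, yaw within about 0.3°, the underside at eef+1.6, and the nose 143.5 mm ahead. Moving to the stage lead-in, then setting down gently.

```bash
cat >> h.py <<'E'
YAW=np.radians(10.3);GX=np.array([np.cos(YAW),np.sin(YAW),0]);GY=np.array([-GX[1],GX[0],0]);M=np.array([624.5,117.1,0.])
def E(sn,l,z): return M+GX*(sn-143.5)+GY*(l-.3)+np.array([0,0,z])   # nose s from mouth, lateral, eef z
def loc(s):
    d=s['eef_pos']-M;f=s['force'];return np.round([d@GX+143.5,d@GY+.3,s['eef_pos'][2],f@GX,f@GY,f[2]],2)
E
python3 - <<'E'
from h import *
R=Ry(YAW)
ctrl.move_l(E(-70,0,165),rot=R,vel=130)
ctrl.move_l(E(-28,0,148),vel=60);ctrl.hold(.3)
snap('scene','sc4')
s=sensors.read_state();print(s['t'],loc(s),s['wrist_torque'])
hit=ctrl.move_l(E(-28,0,133),vel=8,threshold=1.5)
s=sensors.read_state();print(hit,s['t'],loc(s),s['wrist_torque'])
E
python3 -c "
import cv2
p=cv2.imread('pics/sc4.png');cv2.imwrite('pics/cs7.png',cv2.resize(p[170:310,270:450],None,fx=4.2,fy=4.2,interpolation=cv2.INTER_CUBIC))"
```

```text
24.4333 [-2.8030e+01 -1.0000e-02  1.4819e+02 -3.5000e-01  1.9000e-01 -1.0800e+00] [-0.01831399  0.05164059 -0.01136549]
True 25.6083 [-2.8050e+01  3.0000e-02  1.3811e+02 -7.6000e-01 -8.2000e-01  2.2600e+00] [ 0.04913253 -0.39983305 -0.0027701 ]
```

View pics/cs7.png

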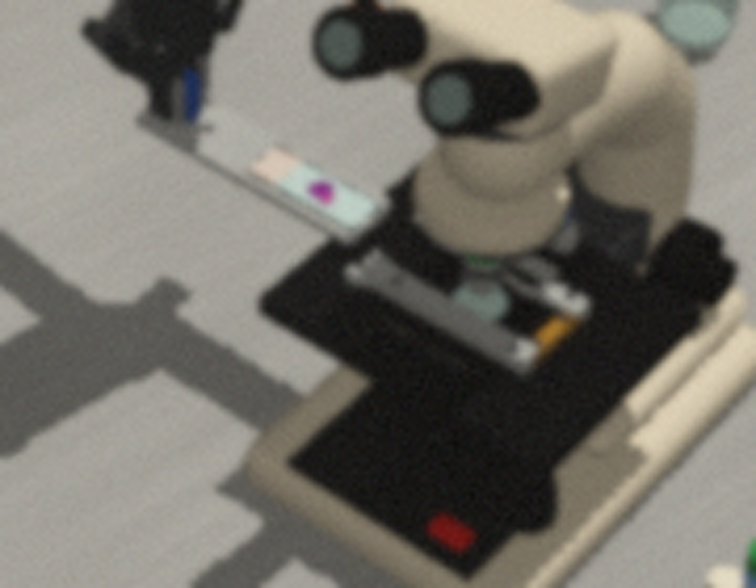

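Contact with the stage at eef 138.1, so the underside is at 139.7, which matches 140. The nose points at the mouth. Easing off 0.5 mm and feeding in.

Run:
```python
from h import *
z=138.6
ctrl.move_l(E(-28,0,z),vel=10);ctrl.hold(.2)
s=sensors.read_state();print(s['t'],loc(s))
for sn in (-12,0,10,20):
    hit=ctrl.move_l(E(sn,0,z),vel=20,threshold=4)
    s=sensors.read_state();print(sn,hit,round(s['t'],2),loc(s),s['wrist_torque'].round(2))
    if hit: break
```

```text
26.1417 [-2.7950e+01  1.0000e-02  1.3863e+02 -2.3000e-01  5.9000e-01  2.7000e+00]
-12 False 27.09 [-1.1660e+01 -4.0000e-02  1.3863e+02 -9.0000e-02 -4.1000e-01  9.5000e-01] [ 0.04 -0.23  0.04]
0 False 27.84 [ 4.7000e-01 -4.0000e-02  1.3862e+02  8.2000e-01 -5.0000e-01  1.2000e+00] [ 0.03 -0.23  0.02]
10 True 28.12 [2.1200e+00 3.0000e-02 1.3853e+02 4.9000e-01 1.0000e-01 1.8400e+00] [ 0.09 -0.41 -0.05]
```

Run:
```python
from h import *
s=sensors.read_state();print(loc(s),s['wrist_torque'].round(2))
z=138.9
ctrl.move_l(E(2,0,z),vel=10);ctrl.hold(.2)
s=sensors.read_state();print(loc(s),s['wrist_torque'].round(2))
for sn in (4,6,8,10,13,16,20):
    hit=ctrl.move_l(E(sn,0,z),vel=15,threshold=4)
    s=sensors.read_state();print(sn,hit,round(s['t'],2),loc(s),s['wrist_torque'].round(2))
    if hit: break
```

```text
[2.1200e+00 3.0000e-02 1.3853e+02 4.9000e-01 1.0000e-01 1.8400e+00] [ 0.09 -0.41 -0.05]
[ 2.1200e+00 -2.0000e-02  1.3891e+02  2.3900e+00 -6.6000e-01  1.5000e+00] [ 0.09 -0.48  0.05]
4 True 28.79 [ 3.3500e+00  4.0000e-02  1.3878e+02 -1.0900e+00  6.2000e-01  3.6700e+00] [ 0.06 -0.35 -0.01]
```

```bash
cat >> h.py <<'E'
def avg(n=8):
    L=[];W=[]
    for _ in range(n):
        ctrl.hold(.03);s=sensors.read_state();L.append(loc(s));W.append(s['wrist_torque'])
    L=np.array(L);return np.mean(L,0).round(2),L[:,3:].std(0).round(2),np.mean(W,0).round(3),round(s['t'],2)
E
python3 - <<'E'
from h import *
print(avg())
for z in(139.2,139.7):
    ctrl.move_l(E(3,0,z),vel=10);print(z,avg())
snap('scene','sc5');snap('wrist','w5')
E
python3 -c "
import cv2
p=cv2.imread('pics/sc5.png');cv2.imwrite('pics/cs8.png',cv2.resize(p[170:310,270:450],None,fx=4.2,fy=4.2,interpolation=cv2.INTER_CUBIC))"
```

```text
(array([ 3.3600e+00,  6.0000e-02,  1.3874e+02, -3.3000e-01, -1.7000e-01,
        2.8300e+00]), array([0.43, 0.52, 0.18]), array([ 0.051, -0.377, -0.001]), 29.06)
139.2 (array([ 3.0200e+00,  1.0000e-02,  1.3913e+02,  9.8000e-01, -2.9000e-01,
        1.3000e+00]), array([0.47, 0.75, 0.42]), array([ 0.041, -0.417,  0.013]), 29.57)
139.7 (array([ 2.6100e+00,  4.0000e-02,  1.3948e+02, -1.2000e-01,  4.7000e-01,
        3.4000e-01]), array([0.56, 0.45, 0.49]), array([ 0.009, -0.165, -0.015]), 30.09)
```

View pics/cs8.png

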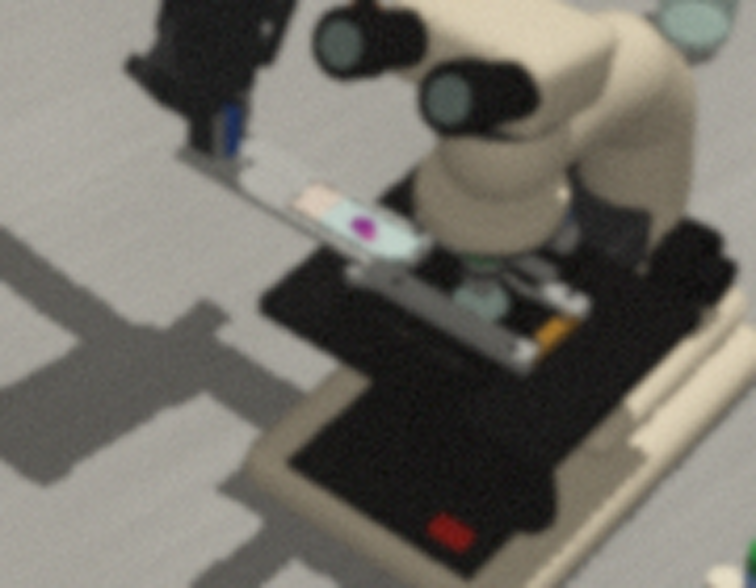

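View pics/w5.png

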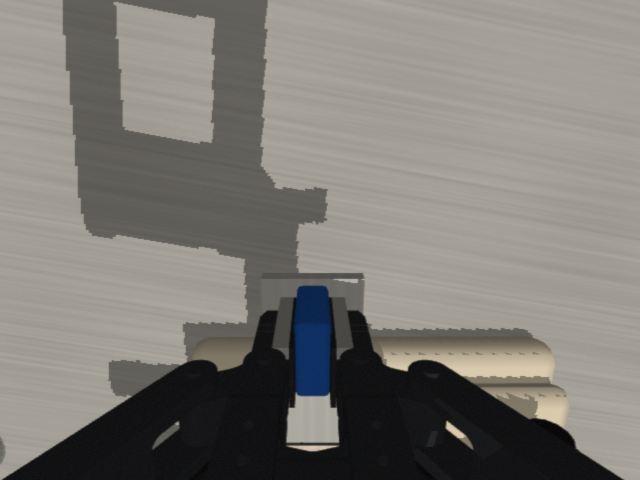

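Run:
```python
from h import *
c,p,d=load('w5');T=optics.camera_params('wrist')['T_tool_cam'];K=c[0]
def tool(uv):
    z=d[uv[1]-1:uv[1]+2,uv[0]-1:uv[0]+2];z=np.median(z);return (T[:3,:3]@(np.linalg.solve(K,[uv[0],uv[1],1])*z)+T[:3,3]).round(1)
for uv in [(270,280),(275,285),(285,284),(352,292),(350,284),(313,330),(305,360),(320,385),(300,410),(325,410),(300,425),(325,435)]:print(uv,tool(uv))
S=np.load('sc5.npz');c=camw('scene');d=S['d'];s=sensors.read_state()
for cu in [(250,175),(280,195),(312,200),(340,215),(365,230),(385,238),(400,245),(410,240),(425,245)]:
    uv=np.array(cu)/4.2+[270,170];X=dep(c,uv.round(),d);e=X-M;print(cu,X.round(1),'s',(e@GX).round(1),'l',(e@GY).round(1))
img=S['p'][200:260,315:400,::-1];cv2.imwrite('pics/cs9.png',cv2.resize(np.clip(img.astype(float)**.7*5.3,0,255).astype(np.uint8),None,fx=9,fy=9,interpolation=cv2.INTER_CUBIC))
```

```text
(270, 280) [ 16.4 -16.6  -7.7]
(275, 285) [ 14.3 -14.7  -7.7]
(285, 284) [ 14.7 -10.9  -7.6]
(352, 292) [11.2 15.2 -7.4]
(350, 284) [14.7 14.3 -7.5]
(313, 330) [ 13.1  -0.  -38.7]
(305, 360) [  1.8  -2.6 -38.4]
(320, 385) [ -7.5   2.3 -38.8]
(300, 410) [-44.9  -5.6  -7.5]
(325, 410) [-44.7   5.2  -7.8]
(300, 425) [-53.1  -5.7  -7.5]
(325, 435) [-58.7   5.4  -7.4]
(250, 175) [520.3  88.6 148. ] s -107.6 l -9.4
(280, 195) [541.2  93.2 147.1] s -86.2 l -8.7
(312, 200) [556.5 102.1 146.4] s -69.6 l -2.7
(340, 215) [575.9 107.2 147.6] s -49.6 l -1.0
(365, 230) [595.8 108.5 148.4] s -29.7 l -3.3
(385, 238) [607.2 114.1 147. ] s -17.5 l 0.1
(400, 245) [615.5 115.9 148.8] s -9.1 l 0.5
(410, 240) [616.3 124.6 147.3] s -6.7 l 8.9
(425, 245) [623.  127.9 147.1] s 0.5 l 10.9
```

View pics/cs9.png

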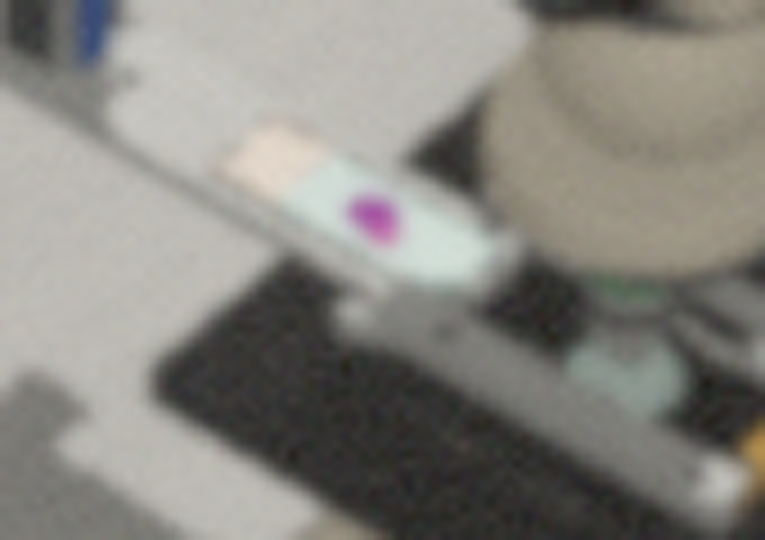

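The plate is level and its nose corner is under the left lip: the lip covers the plate edge near crop (400,300). Forces are small, so the stops were early trips. I continue with z near just-touching and a slightly higher guard.

Run:
```python
from h import *
z=139.0
for sn in (6,10,15,20,25):
    hit=ctrl.move_l(E(sn,0,z),vel=15,threshold=6)
    s=sensors.read_state();print(sn,hit,round(s['t'],2),loc(s),s['wrist_torque'].round(2))
    if hit: print(avg());break
```

```text
6 False 30.55 [ 6.300e+00 -1.000e-02  1.391e+02 -1.150e+00 -4.300e-01  1.080e+00] [ 0.03 -0.17  0.  ]
10 False 30.97 [ 1.0460e+01 -4.0000e-02  1.3906e+02  6.7000e-01 -1.2000e-01  1.0400e+00] [ 0.06 -0.27 -0.02]
15 False 31.45 [ 1.5410e+01 -3.0000e-02  1.3905e+02 -3.5000e-01 -1.4000e-01  2.7000e-01] [-0.02 -0.24  0.06]
20 False 31.93 [ 2.0380e+01 -2.0000e-02  1.3902e+02  4.0000e-01  5.2000e-01  1.0800e+00] [ 0.02 -0.27  0.03]
25 False 32.42 [ 2.5350e+01 -1.0000e-02  1.3899e+02  1.9000e-01 -8.3000e-01  6.4000e-01] [ 0.03 -0.3  -0.02]
```

Run:
```python
from h import *
z=139.0
for sn,l in ((32,-.4),(40,-.8),(46,-.8),(50,-.8),(54,-.8),(58,-.8),(62,-.8),(66,-.8),(70,-.8)):
    hit=ctrl.move_l(E(sn,l,z),vel=12 if sn>46 else 18,threshold=8)
    s=sensors.read_state();print(sn,hit,round(s['t'],2),loc(s),s['wrist_torque'].round(2))
    if hit: print(avg());break
```

```text
32 False 32.96 [ 32.49  -0.42 139.02   0.49   0.84   0.9 ] [ 0.02 -0.3   0.01]
40 False 33.55 [ 4.033e+01 -7.600e-01  1.390e+02  2.300e-01  6.000e-02  1.710e+00] [ 0.13 -0.21 -0.  ]
46 False 34.03 [ 46.4   -0.77 138.99  -0.34   0.27   1.19] [ 0.09 -0.23  0.07]
50 False 34.52 [ 50.18  -0.78 138.99  -0.46   1.57   2.03] [ 0.12 -0.17  0.07]
54 False 35.0 [ 54.27  -0.81 139.    -0.93   1.35   2.29] [ 0.2  -0.15  0.06]
58 False 35.48 [ 5.8180e+01 -8.1000e-01  1.3899e+02 -1.0200e+00 -1.2000e-01  1.7900e+00] [ 0.13 -0.06  0.08]
62 False 35.97 [ 60.46  -0.74 138.67  -7.23   1.17   5.12] [0.01 0.5  0.06]
66 False 36.45 [ 64.62  -0.72 138.68  -5.27   0.3    4.29] [0.01 0.45 0.08]
70 False 36.93 [ 68.99  -0.71 138.68  -5.12   1.15   3.49] [0.07 0.35 0.03]
```

The finger has been cammed aside: 7 N peak at s=60, now about 5 N of drag. Continuing slowly towards the stop, expected near s=88.

Run:
```python
from h import *
z=139.0
for sn in (75,80,83):
    hit=ctrl.move_l(E(sn,-.8,z),vel=12,threshold=6)
    s=sensors.read_state();print(sn,hit,round(s['t'],2),loc(s),s['wrist_torque'].round(2))
    if hit: break
print(avg())
prev=None
for k in range(16):
    if hit:break
    sn=83.5+.5*k
    ctrl.move_l(E(sn,-.8,z),vel=5);a=avg(3);print(sn,a[0],a[2],a[3])
    if a[0][3]<-6.3: break
```

```text
75 False 37.5 [ 73.89  -0.74 138.67  -5.29   1.13   3.38] [0.04 0.43 0.  ]
80 False 38.07 [ 78.9   -0.73 138.68  -5.39   0.62   3.43] [0.04 0.43 0.14]
83 False 38.47 [ 82.02  -0.75 138.68  -5.15   0.96   2.45] [-0.01  0.34  0.09]
(array([ 82.01,  -0.73, 138.69,  -5.16,   0.44,   3.51]), array([0.46, 0.44, 0.47]), array([0.017, 0.358, 0.055]), 38.73)
83.5 [ 82.3   -0.73 138.68  -6.19   0.6    3.7 ] [-0.017  0.395  0.043] 39.08
84.0 [ 82.74  -0.72 138.68  -6.06   0.61   3.89] [-0.004  0.394  0.057] 39.43
84.5 [ 83.24  -0.74 138.68  -5.81   0.6    3.9 ] [-0.034  0.447  0.053] 39.78
85.0 [ 83.78  -0.73 138.7   -5.58   0.36   4.42] [-0.025  0.432  0.057] 40.13
85.5 [ 84.25  -0.74 138.69  -5.52   1.05   4.14] [0.007 0.419 0.067] 40.48
86.0 [ 84.79  -0.75 138.69  -6.2    0.71   3.97] [-0.023  0.401  0.095] 40.83
86.5 [ 85.26  -0.74 138.68  -5.27   0.62   3.83] [0.011 0.426 0.072] 41.18
87.0 [ 85.76  -0.74 138.68  -6.17   0.7    4.01] [0.016 0.455 0.055] 41.53
87.5 [ 86.25  -0.73 138.68  -6.06   0.77   4.07] [-0.016  0.461  0.069] 41.88
88.0 [ 86.78  -0.75 138.68  -5.61   1.06   4.49] [-0.007  0.448  0.122] 42.23
88.5 [ 8.727e+01 -7.500e-01  1.387e+02 -6.210e+00 -1.100e-01  3.680e+00] [0.001 0.411 0.082] 42.58
89.0 [ 8.778e+01 -7.500e-01  1.387e+02 -5.780e+00  7.000e-02  3.790e+00] [-0.003  0.417  0.049] 42.93
89.5 [ 8.825e+01 -7.300e-01  1.387e+02 -5.980e+00  1.200e-01  3.540e+00] [0.009 0.436 0.105] 43.28
90.0 [ 88.75  -0.75 138.69  -6.14   0.59   4.32] [-0.023  0.437  0.128] 43.63
90.5 [ 89.08  -0.75 138.68  -6.29   0.65   4.33] [-0.048  0.492  0.08 ] 43.98
91.0 [ 89.05  -0.75 138.66  -8.1    0.7    5.55] [-0.023  0.646  0.068] 44.33
```

The stop is met: position stuck at s=89.05 while the push rose from 6.3 to 8.1 N, on top of about 6 N of drag. I ease the downward lean a little, then press lightly and hold.

```bash
python3 - <<'E'
from h import *
ctrl.move_l(E(91.0,-.8,139.4),vel=5);print(avg(5))
for sn in (91.2,91.4,91.6,91.8,92.):
    ctrl.move_l(E(sn,-.8,139.4),vel=4);a=avg(5);print(sn,a[0],a[2],a[3])
    if a[0][3]<-8.6: break
ctrl.hold(.8);print(avg(5))
snap('scene','sc6');snap('wrist','w6')
E
python3 -c "
import cv2
p=cv2.imread('pics/sc6.png');cv2.imwrite('pics/cs10.png',cv2.resize(p[170:310,270:450],None,fx=4.2,fy=4.2,interpolation=cv2.INTER_CUBIC))"
```

```text
(array([ 89.08,  -0.76, 138.86,  -7.38,   0.59,   4.2 ]), array([0.26, 0.35, 0.32]), array([-0.06 ,  0.617,  0.099]), 44.75)
91.2 [ 89.08  -0.73 138.86  -7.89   0.57   5.13] [-0.07   0.684  0.086] 45.17
91.4 [ 89.08  -0.75 138.87  -8.7    0.56   5.51] [-0.114  0.741  0.065] 45.58
(array([ 89.06,  -0.74, 138.86,  -8.94,   0.39,   4.93]), array([0.43, 0.57, 0.24]), array([-0.086,  0.726,  0.1  ]), 46.55)
```

View pics/cs10.png

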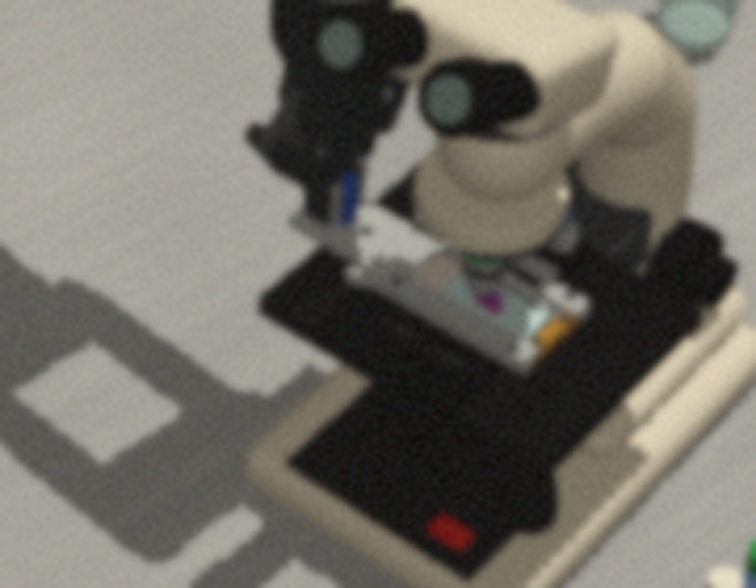

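View pics/w6.png

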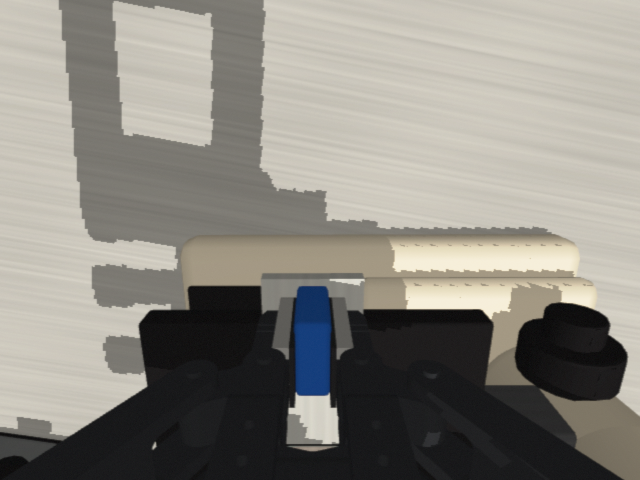

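Nose is at the brass bar, seen at crop (545,330). About 5 N of the load is downward lean, which adds drag, so I relieve that so that the push bears on the stop itself. Total push stays below 10 N.

Run:
```python
from h import *
z=139.4
for k in range(5):
    z+=.3
    ctrl.move_l(E(91.4,-.8,z),vel=5);a=avg(5);print(round(z,1),a[0],a[2],a[3])
    if a[0][5]<1.5 or a[0][3]<-10: break
sn=91.4
while a[0][3]>-8.8 and sn<92:
    sn+=.2;ctrl.move_l(E(sn,-.8,z),vel=4);a=avg(5);print(round(sn,1),a[0],a[2],a[3])
ctrl.hold(.8);print(avg(5))
```

```text
139.7 [ 89.09  -0.74 139.01  -8.1    0.5    4.03] [-0.102  0.751  0.095] 47.07
140.0 [ 89.11  -0.76 139.13  -7.18   0.65   3.79] [-0.125  0.721  0.101] 47.48
140.3 [ 89.13  -0.75 139.26  -6.59   0.67   2.88] [-0.126  0.708  0.064] 47.9
140.6 [ 8.9140e+01 -7.6000e-01  1.3941e+02 -6.4000e+00 -7.0000e-02  2.4900e+00] [-0.084  0.672  0.069] 48.32
140.9 [ 89.17  -0.76 139.57  -5.97   0.67   1.58] [-0.109  0.68   0.072] 48.73
91.6 [ 89.17  -0.75 139.57  -6.66   0.31   1.98] [-0.101  0.729  0.06 ] 49.15
91.8 [ 89.15  -0.75 139.56  -7.19   0.49   2.87] [-0.151  0.766  0.081] 49.57
92.0 [ 89.15  -0.75 139.55  -7.23   0.3    2.87] [-0.14   0.849  0.087] 49.98
(array([ 89.15,  -0.75, 139.55,  -7.98,  -0.25,   2.8 ]), array([0.42, 0.63, 0.31]), array([-0.146,  0.852,  0.082]), 50.95)
```

Run:
```python
from h import *
for sn in (92.3,92.5):
    ctrl.move_l(E(sn,-.8,140.9),vel=4);a=avg(5);print(sn,a[0],a[2],a[3])
    if a[0][3]<-9: break
ctrl.hold(.6);print(avg(5))
# relax, then release
s=sensors.read_state()
ctrl.move_l(E(90.2,-.8,139.7),vel=8);print(avg(5))
```

```text
92.3 [ 8.9130e+01 -7.4000e-01  1.3955e+02 -8.8100e+00 -5.0000e-02  3.3000e+00] [-0.146  0.93   0.084] 51.37
92.5 [ 89.12  -0.72 139.55  -9.43   0.35   3.63] [-0.177  0.963  0.044] 51.78
(array([ 8.9120e+01, -7.3000e-01,  1.3956e+02, -8.9300e+00,  5.0000e-02,
        3.7500e+00]), array([0.3 , 0.49, 0.48]), array([-0.187,  0.988,  0.072]), 52.55)
(array([ 89.16,  -0.76, 139.08,  -5.7 ,   0.44,   1.88]), array([0.39, 0.3 , 0.29]), array([-0.039,  0.605,  0.077]), 53.19)
```

```bash
python3 - <<'E'
from h import *
ctrl.gripper_to(35,45);ctrl.hold(.2)
s=sensors.read_state();print(loc(s),s['grip_width'],s['t'])
p=s['eef_pos']
hit=ctrl.move_l(p+[0,0,45],vel=60,threshold=6);s=sensors.read_state();print(hit,loc(s),s['t'])
if not hit:
    ctrl.move_l(p+[0,0,60]-GX*50,vel=120);ctrl.move_l(p+[0,0,140]-GX*90,vel=150);ctrl.hold(.3)
    snap('wrist','w7');snap('scene','sc7');print(sensors.read_state()['t'])
E
python3 -c "
import cv2
p=cv2.imread('pics/sc7.png');cv2.imwrite('pics/cs11.png',cv2.resize(p[170:310,270:450],None,fx=4.2,fy=4.2,interpolation=cv2.INTER_CUBIC))"
```

```text
[ 9.0400e+01 -8.5000e-01  1.3976e+02 -6.0000e-02  2.3000e-01 -4.2000e-01] 35.06420450871647 53.7417
False [ 9.0040e+01 -8.3000e-01  1.8435e+02 -7.0000e-02 -9.0000e-02 -4.9000e-01] 54.6417
56.375
```

View pics/cs11.png

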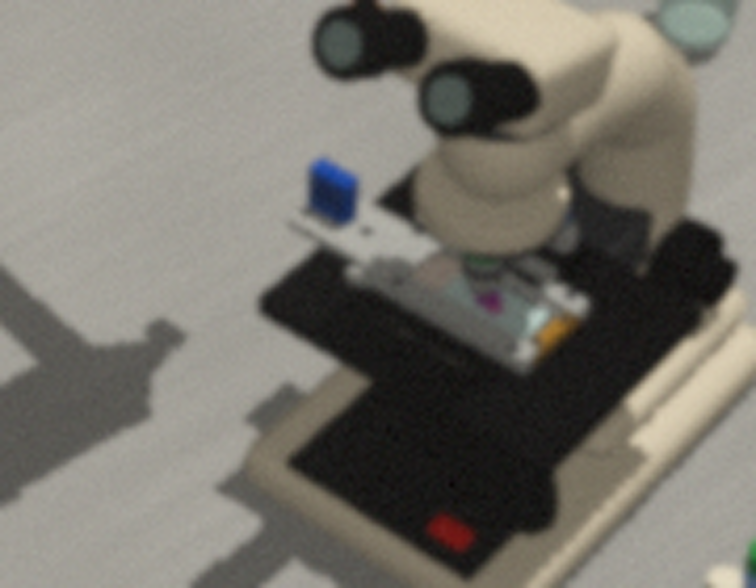

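View pics/w7.png

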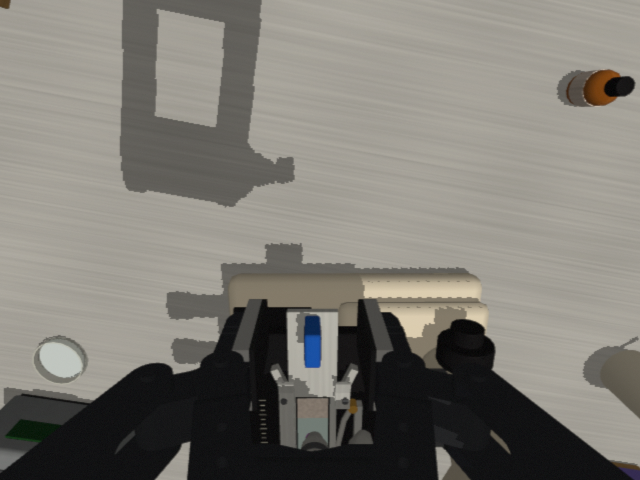

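Carrier sits home: the nose is at the brass bar in the scene view and the gripper is clear. One numeric check of the tail, then I hand in.

Run:
```python
from h import *
c,p,d=load('w7')
cv2.imwrite('pics/cw7.png',cv2.resize(p[295:405,270:360,::-1],None,fx=5.4,fy=5.4,interpolation=cv2.INTER_CUBIC))
for uv in[(288,312),(337,312),(313,340),(313,325),(313,375),(313,400)]:
    X=dep(c,uv,d);e=X-M;Z=onz(c,uv,146)-M;print(uv,X.round(1),'s',(e@GX).round(1),'l',(e@GY).round(1),'plane146',(Z@GX).round(1),(Z@GY).round(1))
```

```text
(288, 312) [558.5  84.3 145.4] s -70.8 l -20.5 plane146 -71.2 -20.4
(337, 312) [551.  121.9 146.5] s -71.5 l 17.9 plane146 -71.2 17.9
(313, 340) [560.1 104.5 177.5] s -65.7 l -0.9 plane146 -46.1 -0.8
(313, 325) [556.6 103.9 162.6] s -69.2 l -0.9 plane146 -59.7 -0.8
(313, 375) [612.3 114.1 145.2] s -12.5 l -0.8 plane146 -13.1 -0.8
(313, 400) [635.3 118.3 147.1] s 10.8 l -0.8 plane146 11.8 -0.8
```

View pics/cw7.png

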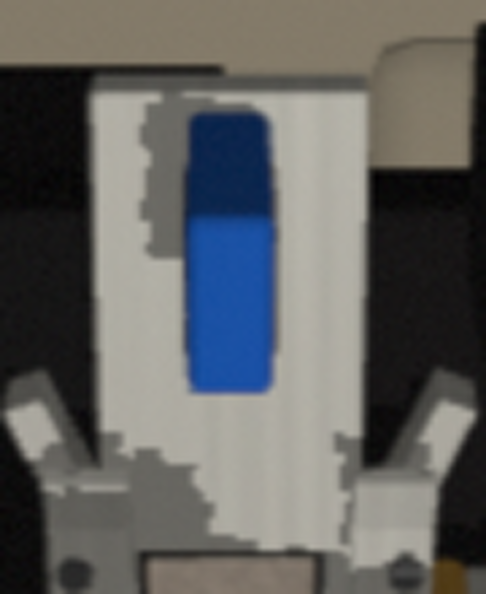

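Run:
```python
from h import *
ctrl.finish_job();print(sensors.read_state()['t'])
```

```text
the job is handed in; nothing more can be done
the job is handed in; nothing more can be done
```

I loaded the blue-grip carrier and left it home against the brass stop, then let go, backed the gripper clear and handed in at about 56 s.

**What happened**
- **First grasp missed.** The closed fingertips measured about 15 mm behind the reported TCP, not the stated 25 mm ahead, so the jaws closed above the grip. The carrier was not disturbed. I regrasped using the measured tip height.
- **Set-down and feed.** I set the nose on the stage with about 3 N, fed it flat under the lips and past the finger with a peak of about 7 N, and met the stop at s ≈ 89 mm beyond the mouth (88 expected).
- **Seating.** I pressed there twice, each press settling at about 8.9 N total wrist push (9.4 N highest reading), then released.

**Last checks**
- **Position:** the tail is at s ≈ -71.2 mm, so the nose is at about 88.8 mm, roughly 1 mm to -y. The nose is at the brass bar in the scene view, and the gripper is clear.
- **Drag higher than stated:** it was 5–6 N after the finger instead of 2–4 N, because I was leaning down a few newtons. I took some of that lean off before the second press. The force on the stop itself was therefore less than the 9 N total; I estimate 3–6 N and did not measure it directly.
- **Not re-measured:** I did not check the grey carrier or the other things on the bench again at the end. The views I took showed nothing displaced. Nothing was seen touching the objective.

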